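# Centre the suction electrode on the checker and run the check

### The job

The suction electrode standing on the checker's round plinth is off-centre and wobbly: nudge it with light taps of the closed fingers until it stands upright in the middle of the plinth, with its whole cup inside the marked ring. Never pinch, lift or tip it. Then take the fingers away from it, press the checker's round key fully down and let it come up again; leave everything else where it is.

Things in the scene. Friction and masses are not known exactly. Their poses are not given: they have to be found in the camera images.
- electrode: suction chest electrode, 46 mm tall, 60 g: steel cup, 30 mm dark rubber bulb on top, on the plinth 15 to 27 mm off its centre. Origin: centre of its foot; z up its axis. Foot 26 mm across; widest is the cup's 36 mm diameter skirt, 4 to 11 mm above the foot; then a 16 mm neck; bulb centred at 31 mm. Slides when pushed low on the skirt, tips when pushed high on the bulb
- plinth_mid (a point): centre of the top face of the checker's aluminium plinth, a fixed disc of 90 mm diameter whose top is 60 mm above the table and 15 mm above the checker's deck. z is up. A dark marked ring (mean diameter 52 mm, flush) surrounds this centre
- checker: electrode checker: white fixed box 150 (x) x 250 (y) x 45 mm with a blue band. Origin: centre of its underside; plinth at y = +60 mm and key at x = +10 mm, y = -65 mm in its frame
- key_top (a point): centre of the top of the checker's round key (28 mm diameter, grey, in a black housing on the deck); it is pressed straight down, moves 6 mm, needs about 4 N to go fully down and springs back
- key (a joint): travel of the key: 0 up, 0.006 m fully down
- adapter: bystander: small flat brass disc, 20 mm diameter, 12 mm high, lying on the checker's deck near the plinth, on the robot's side. Origin: centre of its underside
- spare: bystander: another suction electrode of the same kind, standing on the table to the robot's right. Origin: centre of its foot
- clamp: bystander: grey limb clamp, 115 x 31 x 26 mm, lying on the table to the left. Origin: centre of its underside, x along its length
- clamp2: bystander: a second such limb clamp, 115 x 31 x 26 mm, on the table to the right. Origin: centre of its underside
- gel: bystander: upright white gel bottle with a cap, 52 mm diameter, 150 mm tall, on the left. Origin: centre of its underside
- dish: bystander: round steel bowl, 120 mm diameter, 35 mm high, on the right. Origin: centre of its underside
- roll: bystander: roll of recorder paper lying on its side, 48 mm diameter, 110 mm long, on the left, beyond the bottle. Origin: centre of its underside, x along its length
Things that resemble listed ones, but are neither listed nor needed, are in the scene too. Leave any green or red look-alike of the electrode alone.

How it is judged:
By the outcome, as a careful person would: the job done as asked, in the order asked, and still so for the second after the job is handed in, with the robot touching nothing.
It also fails if it takes over 42 s, if anything falls off the work surface, if the arm or the gripper's body presses on something with over 40 N, if the wrist force passes 120 N, or if a joint passes its speed limit or range.

### The arm

A 7-joint arm with a two-finger parallel gripper is mounted at the origin on the work surface. World frame = base frame: x ahead of the robot, y to its left, z up, the work surface at z = 0. Lengths are in m, angles in rad, forces in N, time in s.
With the tool pointing down it reaches from about 0.425 to 0.925 m from the base axis. Payload 6.8 kg.
Tool frame: the origin (TCP) lies between the finger pads; the fingertips stand robot.finger_overhang ahead of it and the grasp point (between the pads) is the TCP (robot.finger_overhang is the distance from the TCP to the fingertips, in m); z points along the fingers, x is the direction in which the jaws open and shut, and the axes are right-handed (so a half turn about z gives the same grasp; the last joint's range is limited). The gripper opens to 85 mm and grips with 20 to 120 N. Pads are 22 mm wide; open, the fingers measure 114 mm over their backs; the gripper's body (76 mm by 85 mm) begins 54 mm behind the grasp point. The pads swing forward as they close: fully open they stand 13 mm farther back than shut.
Start: joints at [-1.395, 0.477, 0.022, 1.555, -0.011, 1.109, -0.083], TCP at [0.189, 0.648, 0.25] pointing down, gripper open.
Joint ranges: [-2.96, 2.96], [-0.34, 2.1], [-1.41, 1.46], [0.24, 2.44], [-1.37, 4.51], [0.17, 1.92], [-2.96, 2.96]. Speed limits (rad/s): [2.39, 2.39, 3.14, 3.14, 3.14, 3.14, 3.14].

### API

Orientations are given as a rotation vector (axis times angle).
In Python, from plant import readout, grab_frame, camera_params, job, look_for, trace, robot gives the robot as it stands.
- The arm moves only by the tool move_arm, never from a script. Its argument "motion" is a list of rows, each a list of 2 entries, a list of its own where there are three numbers: the shift along the tool's x, y, z scaled (see below), then the turn about the tool's z scaled (see below). A call has 1 to 20 rows; each row shifts and turns the commanded pose from where the row before left it, along the tool's axes as they then stand; what a row does not reach is not made up. The controller multiplies each number of a shift by 0.4 m and each number of a turn by pi rad. A row lasts 1/10 s, in which the tool goes at most 50 mm and 8.59 degrees, less where a joint would pass 70% of its speed; a pose out of reach is approached as far as the arm can. A call with a number of a shift or a turn outside -1 to 1 is refused whole. A call with a gripper value outside its range is refused whole. "claw" is the gripper's target within -1 to 1 (shut at 1, half-way at 0, fully open at -1), set as the call begins (left out, the last holds). The fingers move at their own pace and stop on an object; the grip force is fixed at half the most. Time passes only in rows, so rows that do not move let the fingers close. It gives the time, the measured TCP pose, the force and the opening at its end, in the units of the state.
- readout.get_obs(): the state, without advancing time (a new reading comes with each control period).
- grab_frame(name): name is "scene" or "top" or "wrist"; returns the picture (480x640x3 uint8, red, green, blue); there is no depth.
- camera_params(name): a dict with "fovy" (degrees; the focal length in pixels is half the picture's height over the tangent of half this angle, whatever the lens; pixels are square), "cx", "cy" (the principal point, pixels), "rvec" (rotation vector, rad) and "tvec" (3), from world to camera coordinates, as OpenCV has them. Camera axes: x right, y down, z forward; pixel columns grow to the right and rows downward; lengths in m; the calibration is good to about 2 mm. A picture is of the moment at which its call begins: read the wrist's pose just before it. camera_params takes no time and is no camera call; for the wrist camera it gives the pose at the moment of the call.
- job.close_job(): hands the job in, once; it reports no verdict.
Trained networks look in the newest picture that a camera, given by its name, has taken for a name from the list of things; names that differ only in an ending like _2 or _b are one class to them, and where a whole thing is asked for, a point or a joint stands for the part that bears it (a point fixed in the world has none). Each returns a list of dicts, best first, with "conf" (0 to 1); they miss things now and then, are a little off and sometimes report something else, mostly with a low value. They report only what shows in the picture. A call takes as long as a camera call. They do not tell look-alikes from the thing itself.
- look_for(camera, query): "centre" ([row, column] as shares, 0 to 1, of the picture: columns of its width, rows of its height, amid what is visible of it).
- trace(camera, query): "pixels" (480x640 bool, what is visible of it) and "centre" ([row, column] as shares, 0 to 1, of the picture: columns of its width, rows of its height, amid what is visible of it).
The state is a dict: "t": time; "joints": joint angles; "qd": joint speeds; "tau": joint torques, N m; "ee_pos": TCP position; "tool_rot": TCP orientation; "ft_force": force on the tool from outside, world axes, zero at the start; "torque": the same for the moment, N m; "opening": finger opening in m.
Only numpy, scipy, OpenCV 4.12 (cv2) and the standard library are available. Lean on these libraries where they do the work, as an engineer would, in place of code of your own. Each camera call takes 0.05 s, during which the arm holds its last target. There are 200 camera calls.

## Working session

There is one attempt and no reset: what is moved stays moved. The work goes in short steps, Python scripts to look and compute and a tool call to move; the robot and the scene stay as the last step left them, time stands still between calls to the robot, and variables do not carry over. Pictures are saved under pics/ and viewed, about 8 in all and at most 12, crops included, and the job is handed in when it is done.

Besides the shell and the picture viewer there is one more tool, called after ">>>" by a JSON object that holds its "fn" and its "kwargs", one argument or row to a line. move_arm: Moves the arm, as the interface text tells. Shifts and turns lie within -1 to 1; 1 stands for 0.4 m of shift or pi rad of turn. Its arguments: {"type":"object","properties":{"motion":{"type":"array","items":{"type":"array"}},"claw":{"type":"number"}},"required":["motion"]}

```bash
ls; mkdir -p pics
cat > h.py <<'E'
import numpy as np, cv2
from plant import readout, grab_frame, camera_params, job, look_for, trace, robot
def P(n):
    c=camera_params(n); f=240/np.tan(np.radians(c['fovy'])/2)
    K=np.array([[f,0,c['cx']],[0,f,c['cy']],[0,0,1]]); R=cv2.Rodrigues(np.array(c['rvec'],float))[0]
    return K,R,np.array(c['tvec'],float)
def back(cam,row,col,z):
    K,R,t=cam; d=R.T@np.linalg.inv(K)@[col,row,1]; o=-R.T@t
    return o+d*(z-o[2])/d[2]
def proj(cam,p):
    K,R,t=cam; q=K@(R@np.asarray(p,float)+t); return q[:2]/q[2]   # col,row
def save(n,img): cv2.imwrite('pics/'+n+'.png',img[:,:,::-1])
E
python3 - <<'E'
from h import *
o=readout.get_obs(); print({k:np.round(v,3) for k,v in o.items()}); print(robot.finger_overhang)
for n in('scene','top'):
    im=grab_frame(n); save(n+'0',im); c=P(n); print(n,-c[1].T@c[2],camera_params(n))
    for q,z in(('electrode',.09),('checker',.045),('key_top',.055),('adapter',.057),('clamp',.026)):
        for d in look_for(n,q)[:4]:
            r,k=d['centre'];r*=480;k*=640; print(n,q,round(d['conf'],2),int(r),int(k),np.round(back(c,r,k,z),3))
E
```

```text
pics
{'t': np.float64(0.0), 'joints': array([-1.395,  0.478,  0.022,  1.556, -0.011,  1.109, -0.083]), 'qd': array([-0.   , -0.   ,  0.002, -0.   , -0.001,  0.   ,  0.001]), 'tau': array([-0.0000e+00, -5.9645e+01,  1.6080e+00, -2.8120e+01,  1.3000e-02,
        9.0000e-03, -0.0000e+00]), 'ee_pos': array([0.189, 0.647, 0.249]), 'tool_rot': array([ 2.512e+00,  1.884e+00, -2.000e-03]), 'ft_force': array([-0.61 ,  0.485,  0.351]), 'torque': array([-0.032,  0.04 ,  0.021]), 'opening': np.float64(0.085)}
0.019
scene [1.15190138 0.36002992 0.66244635] {'fovy': 57.7944904216578, 'cx': 321.06514393342155, 'cy': 243.767210220499, 'rvec': array([ 1.22627797,  2.21074778, -1.04343046]), 'tvec': array([ 0.31462859, -0.23833332,  1.31891606])}
scene electrode 0.88 365 378 [0.774 0.22  0.09 ]
scene electrode 0.79 325 303 [0.769 0.078 0.09 ]
scene electrode 0.75 283 379 [0.612 0.142 0.09 ]
scene electrode 0.69 329 442 [0.655 0.28  0.09 ]
scene checker 0.75 285 347 [0.609 0.074 0.045]
scene key_top 0.56 258 332 [0.564 0.013 0.055]
scene adapter 0.5 251 370 [0.506 0.071 0.057]
scene clamp 0.65 181 232 [ 0.408 -0.406  0.026]
scene clamp 0.63 274 518 [0.375 0.355 0.026]
top [ 0.33221578 -0.02521421  1.13078043] {'fovy': 49.45211693441377, 'cx': 315.9663816234859, 'cy': 246.11159568287792, 'rvec': array([ 2.1479888 , -2.09669331,  0.22162602]), 'tvec': array([-0.0476414 ,  0.54656626,  1.04339018])}
top electrode 0.8 215 236 [0.601 0.13  0.09 ]
top electrode 0.78 198 184 [0.634 0.24  0.09 ]
top electrode 0.67 228 176 [0.57  0.252 0.09 ]
top electrode 0.58 171 285 [0.699 0.033 0.09 ]
top checker 0.93 240 276 [0.559 0.051 0.045]
top checker 0.26 263 442 [ 0.518 -0.303  0.045]
top key_top 0.71 236 297 [0.568 0.005 0.055]
top key_top 0.44 327 132 [0.369 0.335 0.055]
top clamp 0.76 330 493 [ 0.383 -0.413  0.026]
top clamp 0.71 327 130 [0.37  0.349 0.026]
```

View pics/scene0.png

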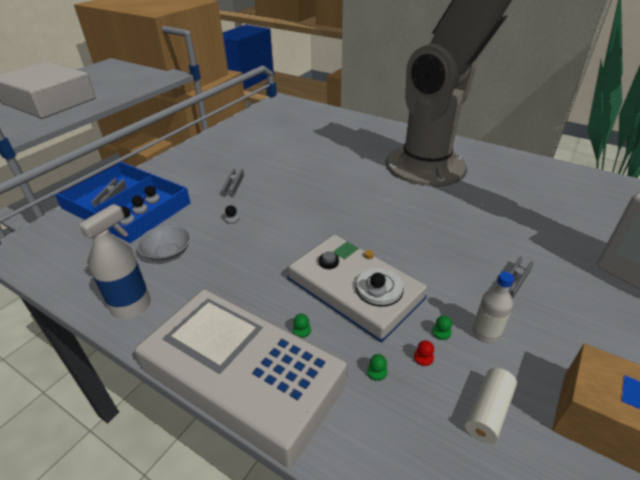

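Run:
```python
import cv2
a=cv2.imread('pics/top0.png')[140:300,150:370]; cv2.imwrite('pics/top0c.png',cv2.resize(a,None,fx=3.6,fy=3.6,interpolation=2))
```

```text
(no output)
```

View pics/top0c.png

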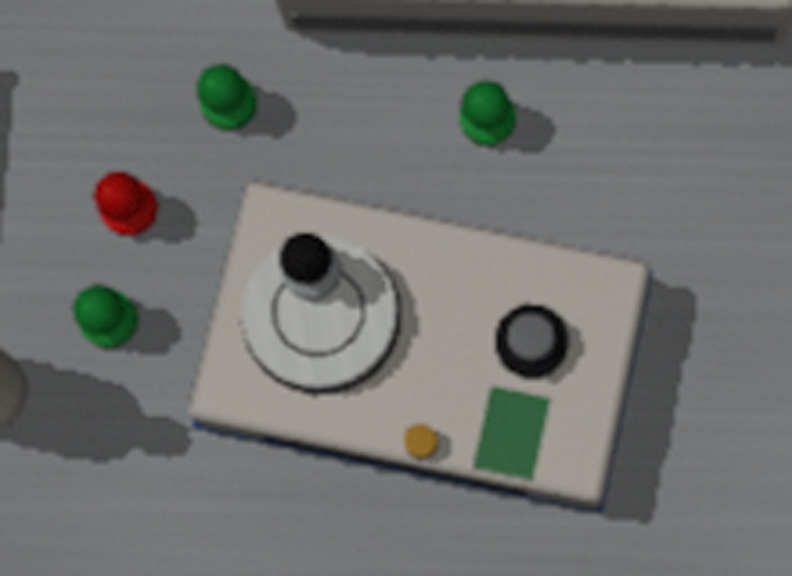

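The red electrode look-alike (scene 425,351) and the green ones (302,325; 378,366; 443,327) stand on the table. The dark-bulb one on the plinth (scene 378,283; top 235,212) is the target, and the enlarged top crop confirms this. The spare at scene (231,213) has the same dark bulb but stands on the table. The key is at top (297,233).

Run:
```python
from h import *
c=P('top'); s=P('scene'); g=lambda x,y:(140+y/3.6,150+x/3.6)
m=back(c,*g(320,314),.06); e=back(c,*g(306,258),.091); k=back(c,*g(531,335),.055)
print('top mid',m,'bulb',e,'key',k,'adapter',back(c,*g(421,441),.057))
print('scene bulb',back(s,281,378,.091),'key',back(s,259,329,.055))
d=(m-k)[:2]; print(np.linalg.norm(d))  # expect (10,125) -> .1254
ang=np.arctan2(d[1],d[0])-np.arctan2(.125,-.010); print('checker yaw',ang)
print('offset',e-m,np.linalg.norm((e-m)[:2]))
c=cv2.Rodrigues(np.array(readout.get_obs()['tool_rot']))[0];print(c)
grab_frame('wrist')
w=P('wrist'); print(-w[1].T@w[2], w[1], readout.get_obs()['ee_pos'])
```

```text
top mid [0.58285952 0.12887661 0.06      ] bulb [0.60823964 0.13410166 0.091     ] key [0.57458625 0.00527172 0.055     ] adapter [0.50958332 0.06701665 0.057     ]
scene bulb [0.60887507 0.13766005 0.091     ] key [0.56975628 0.00711442 0.055     ]
0.12388146337520013
checker yaw -0.14666347894349685
offset [0.02538012 0.00522505 0.031     ] 0.025912383333609814
[[ 2.80070754e-01  9.59979360e-01  1.54091397e-05]
 [ 9.59979359e-01 -2.80070755e-01  4.54196418e-05]
 [ 4.79175681e-05  2.07174275e-06 -9.99999999e-01]]
[0.11652107 0.66872453 0.37385576] [[ 2.81141227e-01  9.59666388e-01 -1.85619693e-04]
 [ 9.16597426e-01 -2.68466558e-01  2.96268233e-01]
 [ 2.84268832e-01 -8.34633530e-02 -9.55104758e-01]] [0.18901963 0.64803235 0.25033284]
```

>>> {"fn": "move_arm", "kwargs": {
  "motion": [
    [[-0.0595,0.097,0],0],
    [[-0.0595,0.097,0],0],
    [[-0.0595,0.097,0],0],
    [[-0.0595,0.097,0],0],
    [[-0.0595,0.097,0],0],
    [[-0.0595,0.097,0],0],
    [[-0.0595,0.097,0],0],
    [[-0.0595,0.097,0],0],
    [[-0.0595,0.097,0],0],
    [[-0.0595,0.097,0],0],
    [[-0.0595,0.097,0],0],
    [[-0.0595,0.097,0],0],
    [[-0.0595,0.097,0],0],
    [[-0.0595,0.097,0],0],
    [[-0.0595,0.097,0],0],
    [[0,0,0],-0.039],
    [[0,0,0],-0.039],
    [[0,0,0],-0.039],
    [[0,0,0],-0.039],
    [[0,0,0],0]
  ],
  "claw": 1
}}

```text
t: 2.65
ee_pos: [0.6478, 0.1422, 0.2503]
tool_rot: [-1.98, -2.439, -0.0]
ft_force: [1.2, -0.1, -0.3]
opening: -0.0001
```

Run:
```python
from h import *
o=readout.get_obs(); print(o['t'],o['ee_pos'],o['opening'],o['ft_force']); print(cv2.Rodrigues(np.array(o['tool_rot']))[0].round(3))
im=grab_frame('wrist'); c=P('wrist'); save('w1',im)
for n,p in(('mid',[.583,.129,.06]),('bulb',[.608,.135,.091]),('tip',o['ee_pos']+np.array([0,0,-.019]))): print(n,proj(c,p))
```

```text
2.65 [0.64779287 0.14217533 0.25034054] -0.00010460117020010315 [ 1.19033269 -0.06936838 -0.33271798]
[[-0.206  0.979  0.   ]
 [ 0.979  0.206  0.   ]
 [ 0.     0.    -1.   ]]
mid [319.72041358 135.90979947]
bulb [320.86623804 171.13981181]
tip [320.14047588 302.84717815]
```

View pics/w1.png

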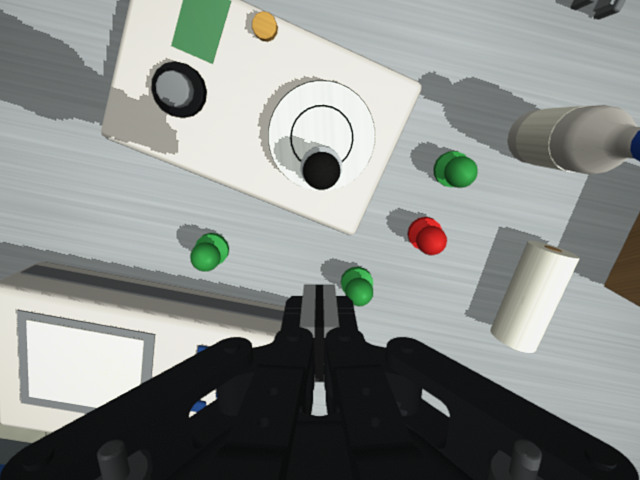

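The ring centre is at (322,137) and the bulb at (322,170), both within 2 px of the prediction. The fingers are aligned on the far side of the electrode, so I'm descending there.

>>> {"fn": "move_arm", "kwargs": {
  "motion": [
    [[0.002,0,0.1],0],
    [[0,0,0.1],0],
    [[0,0,0.1],0],
    [[0,0,0.08],0],
    [[0,0,0.037],0],
    [[0,0,0],0],
    [[0,0,0],0]
  ]
}}

```text
t: 3.4
ee_pos: [0.6486, 0.1433, 0.0848]
tool_rot: [1.982, 2.436, 0.002]
ft_force: [0.5, -0.1, 1.1]
opening: 0.0002
```

Run:
```python
from h import *
o=readout.get_obs(); print(o['t'],o['ee_pos'],o['ft_force'])
im=grab_frame('wrist'); c=P('wrist'); save('w2',im)
for n,p in(('mid',[.583,.129,.06]),('bulb',[.608,.135,.091]),('tip',o['ee_pos']+np.array([0,0,-.019]))): print(n,proj(c,p))
save('s2',cv2.resize(grab_frame('scene')[200:340,280:480],None,fx=4,fy=4))
```

```text
3.4 [0.64858096 0.14330818 0.08479043] [ 0.50537033 -0.05552778  1.1273714 ]
mid [318.57280096 144.73207892]
bulb [320.83715897 227.24107119]
tip [320.19864428 301.01834776]
```

View pics/w2.png

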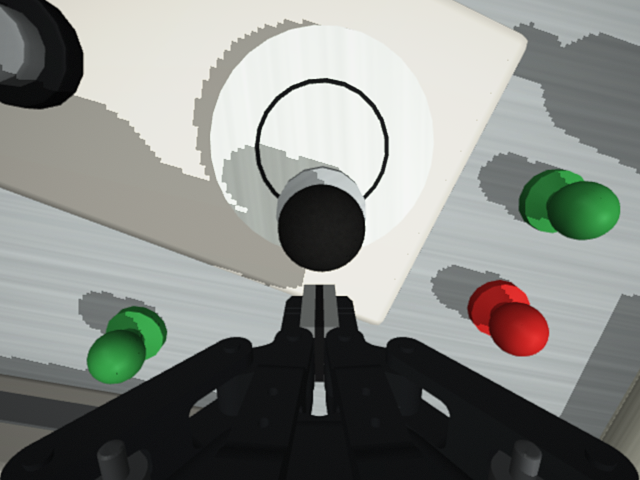

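>>> {"fn": "move_arm", "kwargs": {
  "motion": [
    [[0,-0.005,0.0025],0],
    [[0,-0.005,0],0],
    [[0,-0.005,0],0],
    [[0,-0.005,0],0],
    [[0,-0.004,0],0],
    [[0,-0.004,0],0],
    [[0,-0.004,0],0],
    [[0,-0.004,0],0],
    [[0,-0.004,0],0],
    [[0,-0.004,0],0],
    [[0,-0.004,0],0],
    [[0,-0.004,0],0],
    [[0,-0.004,0],0],
    [[0,-0.004,0],0],
    [[0,-0.004,0],0],
    [[0,0,0],0]
  ]
}}

```text
t: 5.1
ee_pos: [0.6222, 0.1378, 0.0825]
tool_rot: [-1.981, -2.438, 0.0]
ft_force: [0.1, -0.2, 0.6]
opening: -0.0002
```

Run:
```python
from h import *
o=readout.get_obs(); print(o['t'],o['ee_pos'],o['ft_force'])
im=grab_frame('wrist'); c=P('wrist'); save('w3',im)
for n,p in(('mid',[.583,.129,.06]),('bulb@mid',[.583,.129,.091]),('tip',o['ee_pos']+np.array([0,0,-.019]))): print(n,proj(c,p))
```

```text
5.1 [0.62223865 0.13782353 0.0824783 ] [ 0.13828779 -0.21078449  0.56610063]
mid [318.82945629 212.32096338]
bulb@mid [318.76989576 233.99033081]
tip [320.29159813 302.6044018 ]
```

View pics/w3.png

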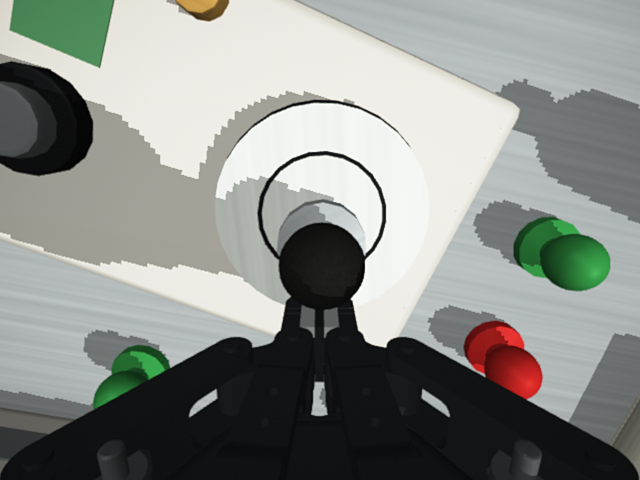

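The bulb is at (322,266) and should be at about (322,234), so roughly 11 mm remain. The electrode is upright and its contact geometry is as expected.

>>> {"fn": "move_arm", "kwargs": {
  "motion": [
    [[0,-0.003,0],0],
    [[0,-0.004,0],0],
    [[0,-0.004,0],0],
    [[0,-0.004,0],0],
    [[0,-0.004,0],0],
    [[0,-0.004,0],0],
    [[0,-0.003,0],0],
    [[0,-0.001,0],0],
    [[0,0,0],0],
    [[0,0,0],0]
  ]
}}

```text
t: 6.15
ee_pos: [0.6119, 0.1357, 0.0825]
tool_rot: [-1.981, -2.438, 0.0]
ft_force: [-0.2, 0.3, 0.4]
opening: 0.0001
```

Run:
```python
from h import *
o=readout.get_obs(); print(o['t'],o['ee_pos'],o['ft_force'])
im=grab_frame('wrist'); c=P('wrist'); save('w4',im)
for n,p in(('mid',[.583,.129,.06]),('bulb@mid',[.583,.129,.091])): print(n,proj(c,p))
g=im.astype(int).sum(2)[150:330,240:400]
m=(g<150).astype('uint8'); 
d=trace('wrist','electrode')
for q in d[:5]:
    r,k=q['centre']; ys,xs=np.nonzero(q['pixels']); print(q['conf'],r*480,k*640,xs.min(),xs.max(),ys.min(),ys.max())
```

```text
6.15 [0.61187054 0.13566809 0.08245606] [-0.21570603  0.3160334   0.42130143]
mid [318.8605936  236.73121427]
bulb@mid [318.80875325 263.70992791]
0.96 363.888 501.184 461 538 335 403
0.76 376.608 131.968 100 164 359 405
0.71 256.8 318.08 277 365 200 310
0.65 270.62399999999997 555.072 511 604 235 309
```

View pics/w4.png

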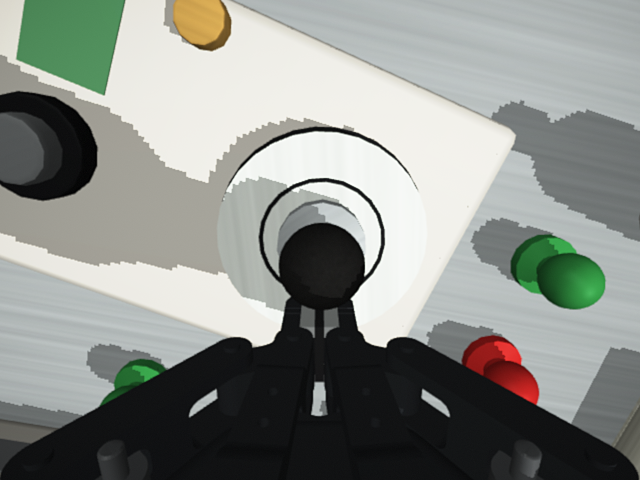

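The bulb is at (322,266) against a target of (320,264), about 1 mm off, with the cup well inside the ring. I'm backing off, rising and going toward the key for a check look.

>>> {"fn": "move_arm", "kwargs": {
  "motion": [
    [[0,0.01,0],0],
    [[0,0.02,0],0],
    [[0,0.03,0],0],
    [[0,0,-0.05],0],
    [[0,0,-0.1],0],
    [[0,0,-0.1],0],
    [[0,0,-0.05],0],
    [[-0.1,-0.022,0],0],
    [[-0.1,-0.022,0],0],
    [[-0.1,-0.023,0],0],
    [[0,0,0],0],
    [[0,0,0],0]
  ]
}}

```text
t: 7.45
ee_pos: [0.6344, 0.0162, 0.2027]
tool_rot: [1.984, 2.435, 0.0]
ft_force: [-0.2, -0.1, -0.9]
opening: -0.0002
```

Run:
```python
from h import *
o=readout.get_obs(); print(o['t'],o['ee_pos'],o['ft_force'])
im=grab_frame('wrist'); c=P('wrist'); save('w5',im)
for n,p in(('mid',[.583,.129,.06]),('bulb@mid',[.583,.129,.091]),('key',[.5745,.0045,.06])): print(n,proj(c,p))
for q in('key_top','electrode'):
  for d in look_for('wrist',q)[:3]:
    r,k=d['centre'];print(q,d['conf'],r*480,k*640,back(c,r*480,k*640,.06))
```

```text
7.45 [0.63436418 0.01623785 0.20271468] [-0.18322132 -0.0967161  -0.94711182]
mid [478.22095263 191.05918148]
bulb@mid [497.98659224 199.37226115]
key [317.95070353 144.81808717]
key_top 0.62 138.816 325.504 [0.56929497 0.00896375 0.06      ]
electrode 0.88 291.408 564.608 [0.64748834 0.2258257  0.06      ]
electrode 0.82 342.384 482.30400000000003 [0.7070413 0.1760474 0.06     ]
electrode 0.64 195.888 490.68800000000005 [0.58458031 0.13941231 0.06      ]
```

View pics/w5.png

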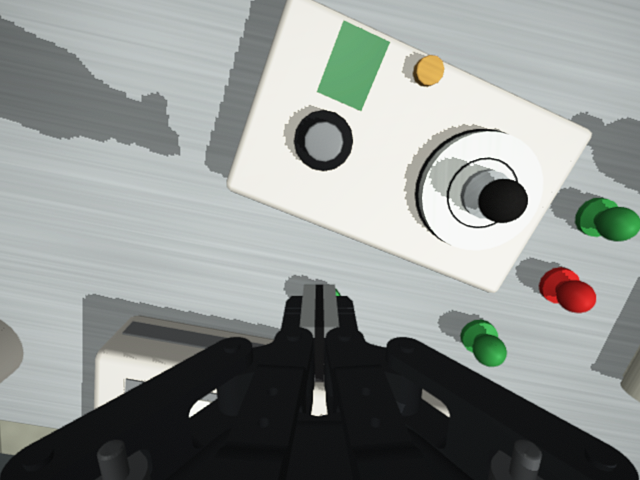

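The ring centre is at (482,192) and the bulb at (503,200), matching a centred, upright electrode. The key is at (324,141), about (0.572, 0.008), and I'm moving over it.

>>> {"fn": "move_arm", "kwargs": {
  "motion": [
    [[0.006,-0.08,0],0],
    [[0.006,-0.077,0],0],
    [[0,0,0],0],
    [[0,0,0.08],0],
    [[0,0,0.08],0],
    [[0,0,0.07],0],
    [[0,0,0.03],0],
    [[0,0,0],0],
    [[0,0,0],0]
  ]
}}

```text
t: 8.5
ee_pos: [0.5724, 0.01, 0.0993]
tool_rot: [1.98, 2.438, 0.002]
ft_force: [-0.4, 0.3, 0.4]
opening: -0.0003
```

Run:
```python
from h import *
o=readout.get_obs(); print(o['t'],o['ee_pos'],o['ft_force'])
save('s6',cv2.resize(grab_frame('scene')[180:330,270:470],None,fx=4,fy=4))
c=P('scene'); print((proj(c,[.583,.130,.091])-[270,180])*4,(proj(c,o['ee_pos']-[0,0,.019])-[270,180])*4)
```

```text
8.5 [0.57237023 0.00998723 0.09930886] [-0.37672108  0.32351967  0.42139191]
[441.8429916  365.48707949] [238.2843121  284.02770847]
```

View pics/s6.png

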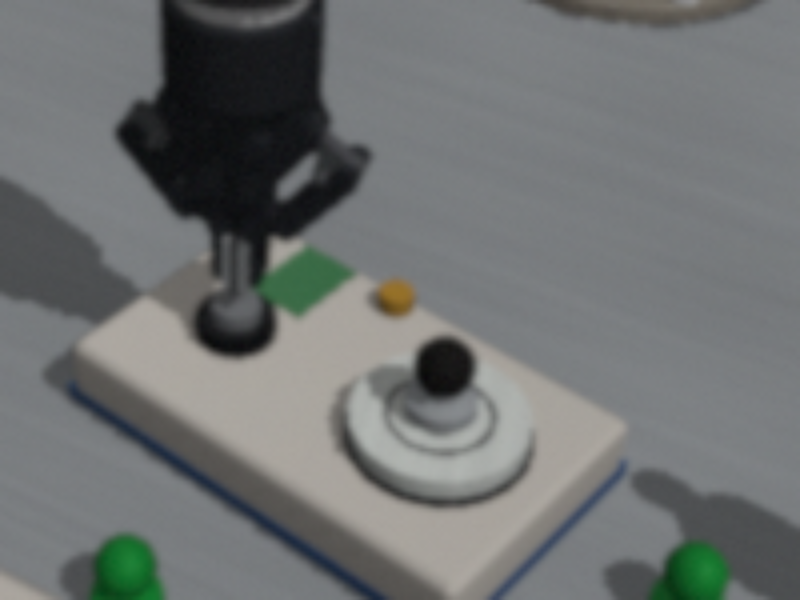

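The electrode stands upright in the ring (crop 445,366). The fingertip is just above the key, which sits proud of its housing (crop 237,310).

>>> {"fn": "move_arm", "kwargs": {
  "motion": [
    [[-0.006,0,0.008],0],
    [[0,0,0.008],0],
    [[0,0,0.006],0],
    [[0,0,0.005],0],
    [[0,0,0.005],0],
    [[0,0,0],0]
  ]
}}

```text
t: 9.15
ee_pos: [0.5718, 0.0071, 0.0855]
tool_rot: [-1.981, -2.438, 0.0]
ft_force: [0.2, -1.0, 1.2]
opening: 0.0003
```

>>> {"fn": "move_arm", "kwargs": {
  "motion": [
    [[0,0,0.005],0],
    [[0,0,0.005],0],
    [[0,0,0],0]
  ]
}}

```text
t: 9.45
ee_pos: [0.5719, 0.0072, 0.0817]
tool_rot: [1.981, 2.438, 0.0]
ft_force: [-2.0, 0.0, 3.1]
opening: 0.0
```

>>> {"fn": "move_arm", "kwargs": {
  "motion": [
    [[0,0,0.004],0],
    [[0,0,0],0]
  ]
}}

```text
t: 9.65
ee_pos: [0.5719, 0.0071, 0.0802]
tool_rot: [1.981, 2.438, 0.0]
ft_force: [-1.0, 0.3, 3.3]
opening: -0.0002
```

>>> {"fn": "move_arm", "kwargs": {
  "motion": [
    [[0,0,0.004],0],
    [[0,0,0],0]
  ]
}}

```text
t: 9.85
ee_pos: [0.572, 0.0071, 0.0799]
tool_rot: [-1.981, -2.438, -0.001]
ft_force: [-5.2, -0.3, 15.8]
opening: -0.0002
```

The force climbed gently over about 6 mm (1, 3, 3.3 N) and then jumped to 15.8 N, which means the key hit its end stop. I'm releasing it.

>>> {"fn": "move_arm", "kwargs": {
  "motion": [
    [[0,0,0.001],0],
    [[0,0,0],0],
    [[0,0,-0.01],0],
    [[0,0,-0.02],0],
    [[0,0,-0.05],0],
    [[0,0,-0.1],0],
    [[0,0,-0.1],0],
    [[0,0.08,-0.05],0],
    [[0,0.08,0],0],
    [[0,0,0],0],
    [[0,0,0],0]
  ]
}}

```text
t: 10.95
ee_pos: [0.6341, 0.0203, 0.2094]
tool_rot: [-1.98, -2.438, 0.002]
ft_force: [-1.0, 0.0, 0.4]
opening: 0.0001
```

Run:
```python
from h import *
o=readout.get_obs(); print(o['t'],o['ee_pos'],o['ft_force'])
a=grab_frame('wrist'); c=P('wrist'); print(proj(c,[.582,.131,.091]),proj(c,[.582,.131,.06]))
save('w7',a[:360])
```

```text
10.95 [0.63411453 0.02028699 0.20940853] [-1.02745568  0.00358119  0.38029511]
[493.87559943 197.7441692 ] [475.02924476 189.90761104]
```

View pics/w7.png

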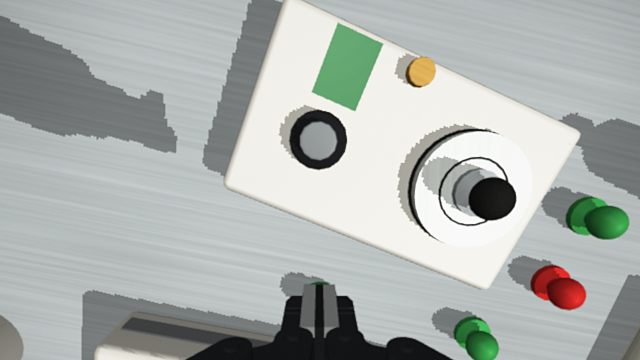

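The bulb is at (493,199) with (494,198) predicted for a centred electrode, and the ring surrounds the cup at (474,190). The key is up again at (318,140), and the brass disc is where it was. Handing in.

```bash
python3 -c "
from plant import job; print(job.close_job())"
```

```text
the job is handed in; nothing more can be done
None
```

The electrode now stands upright in the middle of the plinth, and the key has been pressed and released. I handed the job in at about 11 s of the 42 s allowed.

- **Electrode:** I pushed it low on the skirt with the closed fingers, in two slow, light pushes of about 26 mm in all. The last wrist picture puts the bulb within about 1 mm of the centred position, with the cup well inside the marked ring. The scene camera agreed before I pressed the key.
- **Key:** After taking the fingers away I pressed the key straight down. The force stayed near 3 N over about 6 mm of travel, then jumped to 15.8 N at the end stop. I pressed a fraction further for 0.2 s without reading the force, then let the key up. It looks up again in the last picture, though I had no direct reading of its travel.
- **Everything else:** In that picture the brass disc and the visible green and red look-alikes had not moved. The bottle, bowl, clamps, roll and spare were out of view, but the arm never went near them at low height. At hand-in the robot was clear of everything, with a wrist force of about 1 N.

No check failed. The only disagreement was about 2 to 4 mm between cameras on the plinth and key positions, which did not affect the result.

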